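Show the class the dog's face and its glaze

ROBOT

A 6-joint arm with a two-finger parallel gripper is mounted at the origin on the work surface. World frame = base frame: x ahead of the robot, y to its left, z up, the work surface at z = 0. Lengths are in m, angles in rad, forces in N, time in s.
With the tool pointing down it reaches from about 0.3 to 0.825 m from the base axis. Payload 5.4 kg.
Tool frame: the origin (TCP) lies at the very end of the fingers, on their centre line; the grasp point (between the pads) lies 19 mm behind it; z points along the fingers, y is the direction in which the jaws open and shut (so a half turn about z gives the same grasp; the last joint's range is limited). The gripper opens to 92 mm and grips with 3 to 60 N. Pads are 20 mm wide; open, the fingers measure 128 mm over their backs; the gripper's body (75 mm by 189 mm) begins 69 mm behind the grasp point.
Start: joints at [1.036, 0.158, 1.597, -0, 1.386, -0.21], TCP at [0.184, 0.545, 0.215] pointing down, gripper open.
Joint ranges: [-2.91, 2.91], [-0.94, 2.29], [0.18, 2.7], [-1.29, 4.43], [0.17, 2.64], [-3, 3]. Speed limits (rad/s): [2.57, 2.57, 3.14, 3.14, 3.14, 3.14].

INTERFACE

Orientations are given as a rotation vector (axis times angle).
In Python, from station import ctrl gives the robot as it stands. Calls block until the motion is done:
- ctrl.move_to(position, orientation): joint-space move of the TCP to a pose.
- ctrl.line_to(position, orientation=None, v=0.15): straight line of the TCP; orientation=None keeps the orientation; v is the mean speed in m/s.
- ctrl.set_joints(angles): joint-space move.
- ctrl.gripper_open() and ctrl.clamp(grip_force=None): open the fingers fully, or close them until they stop; grip_force is the grip in N (None keeps the last).
- ctrl.wait(seconds).
- ctrl.inverse_kinematics(position, orientation): joint angles nearest the present ones, or None.
- ctrl.camera(name): name is "scene" or "top"; returns (picture, depth): 480x640x3 uint8, red, green, blue; 480x640 float32, m along the optical axis (not along the pixel's ray), 0 where there is no reading.
- ctrl.calibration(name): a dict with "fx", "fy", "cx", "cy" (pixels), "k1" (the pictures are not rectified: a ray, as slopes to the right and down, at radius r is drawn at 1 + k1 r^2 times it, then the intrinsics apply), "cam_to_world" (4x4, takes a point from camera to world coordinates). Camera axes: x right, y down, z forward; pixel columns grow to the right and rows downward; lengths in m; the calibration is good to about 2 mm. A picture is of the moment at which its call begins. calibration takes no time and is no camera call.
A pose or a line that the arm cannot do raises ctrl.MotionError and nothing moves.
- ctrl.sign_off(): hands the job in, once; it reports no verdict.
Readings, each from a call of its own:
- ctrl.get_time_s(): time.
- ctrl.get_q(): joint angles.
- ctrl.get_joint_velocities(): joint speeds.
- ctrl.get_tau(): joint torques, N m.
- ctrl.get_eef_pos(): TCP position.
- ctrl.get_ee_rot(): TCP orientation.
- ctrl.get_contact_force(): force on the tool from outside, world axes, zero at the start.
- ctrl.get_torque(): the same for the moment, N m.
- ctrl.get_grip_width(): finger opening in m.
Only numpy, scipy, OpenCV 4.12 (cv2) and the standard library are available. Lean on these libraries where they do the work, as an engineer would, in place of code of your own. Each camera call takes 0.05 s, during which the arm holds its last target.

TASK

Show the class which glaze the clay dog gets: gently push the red peg round until the dog on the turntable looks straight at the lamp and leave it there, then point down at the top of the dog's head from just above it, holding still for two seconds, and then point in the same way at the lid of the green jar for two seconds. Do not touch the dog, the lamp, the jars or any of the other loose things; nothing is to be picked up.

Things in the scene. Friction and masses are not known exactly. Their poses are not given: they have to be found in the camera images.
- turntable (a joint): angle (rad) of the flat aluminium turntable (disc 300 mm across, 14 mm thick, top face 50 mm above the table) about its upright axis, counter-clockwise from above positive; no stop within 1.7 rad either way. Light, even friction (about 0.15 N m, so about 1 to 2 N at the peg): it stops and stays where it is left
- dog: sitting dog of brown fired clay with dark ears, fixed to the middle of the turntable and turning with it; about 190 mm from nose to tail tip, 90 mm wide, 150 mm tall (its top is 200 mm above the table). Origin on the turntable's axis, at the disc's top face; x points the way the dog looks (from tail to nose), z up. Must not be touched
- dog_head (a point): top of the dog's head, 38 mm ahead of the turntable's axis and 200 mm above the table; the head is 50 mm across
- peg_top (a point): centre of the top of the turning peg: an upright red round peg, 18 mm in diameter and 60 mm tall, that stands on the disc 130 mm from the axis, exactly behind the dog's tail; its top is 110 mm above the table
- lamp: mushroom table lamp, cream shade 120 mm across on a thin brass stem and a black foot 110 mm across, 165 mm tall; origin at the centre of its underside, z up. It stands far left or far right. Not to be touched
- green_jar: closed white glaze jar with a green screw lid and a green band, 67 mm across, 84 mm tall, loose; origin at the centre of its underside, z up. Not to be touched
- green_lid (a point): centre of the top of the green lid, 84 mm above the table; the lid is 64 mm across
- blue_jar: the same closed glaze jar as the green one but with a blue lid and band: 67 mm across, 84 mm tall; origin at the centre of its underside, z up. Not to be touched
- yellow_jar: the same closed glaze jar as the green one but with a yellow lid and band: 67 mm across, 84 mm tall; origin at the centre of its underside, z up. Not to be touched
- bird: small terracotta bird on a round foot, about 115 mm long, 45 mm wide, 83 mm tall, loose; origin at the centre of its underside, x towards its beak. Not to be touched
- brush_pot: white pot 76 mm across, 95 mm tall, with brush handles up to 165 mm above the table, loose; origin at the centre of its underside. It stands on the far side opposite the lamp. Not to be touched
- modelling_tool: wooden-handled steel modelling spatula, 180 mm long, lying flat across the far side beyond the turntable, roughly along the table's y; origin on its underside. Not to be touched

How it is judged:
By the outcome, as a careful person would: the job done as asked, in the order asked, and still so for the second after the job is handed in, with the robot touching nothing.
It also fails if it takes over 67 s, if anything falls off the work surface, if the arm or the gripper's body presses on something with over 40 N, if the wrist force passes 120 N, or if a joint passes its speed limit or range.

## Working session

There is one attempt and no reset: what is moved stays moved. The work goes in short steps, each a Python script; the robot and the scene stay as the last script left them, time stands still between calls to the robot, and variables do not carry over. Pictures are saved under pics/ and viewed, and the job is handed in when it is done.

```bash
ls && mkdir -p pics && python3 - <<'E'
from station import ctrl
import cv2, numpy as np
print(ctrl.get_time_s(), ctrl.get_q(), ctrl.get_eef_pos(), ctrl.get_ee_rot())
for n in ("scene","top"):
    p,d=ctrl.camera(n)
    cv2.imwrite(f"pics/{n}0.png",p[:,:,::-1]); np.savez(f"pics/{n}0.npz",p=p,d=d)
    print(n,ctrl.calibration(n))
E
```

```text
pics
0.0 [ 1.03590144e+00  1.59055470e-01  1.59820839e+00  6.90063979e-06
  1.38621640e+00 -2.10132370e-01] [0.18318326 0.54438153 0.21362727] [-5.07786553e-01 -3.09957961e+00  2.75721136e-03]
scene {'fx': 445.21255002292105, 'fy': 445.21255002292105, 'cx': 320.9416297089639, 'cy': 248.05442289244516, 'k1': -0.06035408922920116, 'cam_to_world': array([[-0.35395118,  0.79934572, -0.48555637,  1.05108873],
       [ 0.93522452,  0.29773614, -0.19159406,  0.19278808],
       [-0.00858221, -0.52191917, -0.85295177,  0.98712631],
       [ 0.        ,  0.        ,  0.        ,  1.        ]])}
top {'fx': 520.8674229104148, 'fy': 520.8674229104148, 'cx': 322.5262223813388, 'cy': 230.40823373680183, 'k1': -0.13422608301686392, 'cam_to_world': array([[-3.65111987e-02, -9.77266483e-01,  2.08847203e-01,
         4.04146342e-01],
       [-9.99332962e-01,  3.55480510e-02, -8.36461059e-03,
        -4.85316607e-04],
       [ 7.50342532e-04, -2.09013296e-01, -9.77912511e-01,
         1.10325443e+00],
       [ 0.00000000e+00,  0.00000000e+00,  0.00000000e+00,
         1.00000000e+00]])}
```

View pics/top0.png

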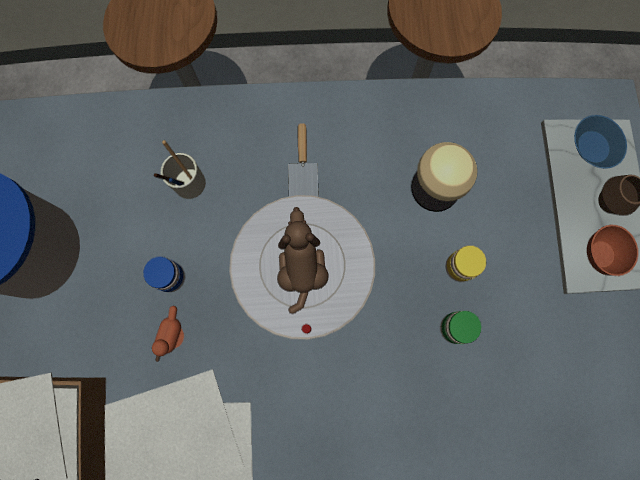

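View pics/scene0.png

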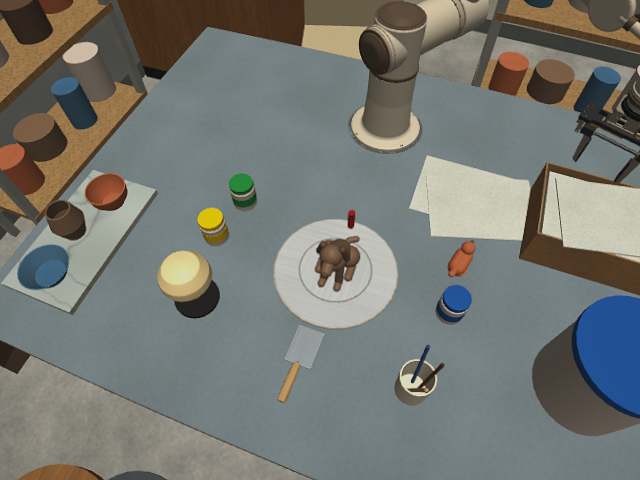

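The top view shows the turntable at about (302,267), the red peg at (306,328) behind the tail, and the dog looking up the picture (+x). The lamp is at about (447,172), the green lid at (463,327), the yellow at (470,261) and the blue at (160,273). The bird is at (168,335), the brush pot at (180,170) and the tool at (303,160). The lamp is ahead and to the right of the dog. Next I'll measure these.

```bash
cat > h.py <<'E'
import numpy as np, cv2
from station import ctrl
def load(n,tag):
    f=np.load(f"pics/{n}{tag}.npz"); return f['p'],f['d']
def snap(n,tag):
    p,d=ctrl.camera(n); cv2.imwrite(f"pics/{n}{tag}.png",p[:,:,::-1]); np.savez(f"pics/{n}{tag}.npz",p=p,d=d); return p,d
def slopes(c,uv):
    uv=np.atleast_2d(np.asarray(uv,float))
    K=np.array([[c['fx'],0,c['cx']],[0,c['fy'],c['cy']],[0,0,1.]])
    return cv2.undistortPoints(uv.reshape(-1,1,2),K,np.array([c['k1'],0,0,0,0.])).reshape(-1,2)
def rays(n,uv):
    c=ctrl.calibration(n); T=np.array(c['cam_to_world']); s=slopes(c,uv)
    return T[:3,3], np.c_[s,np.ones(len(s))]@T[:3,:3].T
def onplane(n,uv,z):
    o,d=rays(n,uv); t=(z-o[2])/d[:,2]; return o+d*t[:,None]
def pts(n,uv,depth):
    o,d=rays(n,uv); return o+d*np.asarray(depth)[:,None]
def project(n,P):
    c=ctrl.calibration(n); T=np.linalg.inv(np.array(c['cam_to_world'])); P=np.atleast_2d(P)
    K=np.array([[c['fx'],0,c['cx']],[0,c['fy'],c['cy']],[0,0,1.]])
    return cv2.projectPoints(P.astype(float),cv2.Rodrigues(T[:3,:3])[0],T[:3,3],K,np.array([c['k1'],0,0,0,0.]))[0].reshape(-1,2)
def tri(uvA,uvB):
    oa,da=rays("top",uvA);ob,db=rays("scene",uvB);da=da[0]/np.linalg.norm(da[0]);db=db[0]/np.linalg.norm(db[0])
    s=np.linalg.lstsq(np.c_[da,-db],ob-oa,rcond=None)[0]
    a=oa+s[0]*da;b=ob+s[1]*db; return (a+b)/2,np.linalg.norm(a-b)
def comps(mask,minA=30):
    n,l,st,ce=cv2.connectedComponentsWithStats(mask.astype(np.uint8))
    return [(st[i],ce[i],l==i) for i in range(1,n) if st[i][4]>=minA]
E
python3 - <<'E'
from h import *
R={'green':((50,80,60),(80,255,255)),'yellow':((24,150,80),(34,255,255)),'red':((0,180,60),(6,255,255)),'shade':((14,40,120),(30,140,255)),'blue':((105,150,60),(125,255,255)),'dark':((0,0,0),(180,255,28))}
for n in("top","scene"):
    p,d=load(n,"0");h=cv2.cvtColor(p,cv2.COLOR_RGB2HSV)
    for k,(a,b) in R.items():
        for st,ce,m in comps(cv2.inRange(h,a,b)>0,25):
            v,u=np.nonzero(m&(d>0)); 
            if len(u)<5: print(n,k,st,'nodepth');continue
            P=pts(n,np.c_[u,v],d[v,u]); print(n,k,st,ce.round(1),'med',np.median(P,0).round(3),'zr',np.percentile(P[:,2],[5,95]).round(3))
E
```

```text
top green [450 311  31  32 805] [465.  326.5] med [ 0.42  -0.28   0.084] zr [0.081 0.087]
top yellow [455 246  31  31 744] [469.8 261. ] med [ 0.548 -0.301  0.084] zr [0.081 0.087]
top red [303 325   8   8  50] [306.4 328.4] med [0.429 0.028 0.11 ] zr [0.107 0.113]
top shade [298 123   8  38 284] [301.6 141.5] med [0.84  0.029 0.018] zr [0.014 0.022]
top shade [ 420  142   57   55 1810] [449.1 169.6] med [ 0.717 -0.262  0.151] zr [0.132 0.163]
top shade [ 66 382  14   4  33] [ 72.5 383.2] med [0.327 0.529 0.008] zr [0.002 0.124]
top shade [ 79 403   1  40  40] [ 79.  422.5] med [0.261 0.462 0.12 ] zr [0.118 0.123]
top blue [   0  174   30  106 2308] [ 11.9 224.2] med [0.626 0.563 0.22 ] zr [0.218 0.223]
top blue [144 257  30  31 742] [158.5 272. ] med [0.549 0.321 0.084] zr [0.081 0.087]
top dark [411 173  44  39 371] [427.8 198. ] med [ 0.695 -0.238  0.012] zr [0.007 0.016]
top dark [156 174  13   7  35] [162.5 176.9] med [0.737 0.309 0.114] zr [0.089 0.142]
top dark [626 177  14  24 107] [635.  184.3] med [ 0.701 -0.685  0.084] zr [0.072 0.11 ]
top dark [173 179  10   6  31] [177.5
[... 3822 characters left out ...]
[412 345  18  38  78] [420.6 362.2] med [0.73  0.279 0.104] zr [0.023 0.163]
scene dark [143  67  23  12 164] [153.8  72.3] med [-0.726 -1.579 -0.703] zr [-0.738 -0.674]
scene dark [622  97  18  24 151] [629.6 111. ] med [0.209 0.519 0.4  ] zr [0.394 0.404]
scene dark [599 111   8   5  27] [602.6 113.1] med [0.15  0.496 0.34 ] zr [0.337 0.344]
scene dark [579 116  61  30 182] [610.1 129.9] med [0.197 0.514 0.34 ] zr [0.335 0.343]
scene dark [581 127  12  10  68] [586.4 131.3] med [0.194 0.474 0.317] zr [0.31  0.324]
scene dark [614 163  15  19  39] [621.3 171.6] med [0.207 0.586 0.245] zr [0.221 0.273]
scene dark [182 305  34  13  49] [200.4 313.7] med [ 0.768 -0.228  0.007] zr [0.004 0.012]
```

```bash
cat > meas.py <<'E'
from h import *
def cloud(n,tag):
    p,d=load(n,tag); v,u=np.nonzero(d>0); P=np.full(d.shape+(3,),np.nan); P[v,u]=pts(n,np.c_[u,v],d[v,u]); return p,d,P
def circ(XY): 
    (c,r)=cv2.minEnclosingCircle(XY.astype(np.float32)); return np.array(c),r
def fitc(XY):
    A=np.c_[2*XY,np.ones(len(XY))]; s=np.linalg.lstsq(A,(XY**2).sum(1),rcond=None)[0]; return s[:2],np.sqrt(s[2]+s[:2]@s[:2])
def outline(n,m,z):
    c=max(cv2.findContours(m.astype(np.uint8),cv2.RETR_EXTERNAL,cv2.CHAIN_APPROX_NONE)[0],key=len)
    hull=c.reshape(-1,2).astype(float); return onplane(n,hull,z)[:,:2]
def robust(XY,tol=.004):
    k=np.ones(len(XY),bool)
    for _ in range(15):
        c,r=fitc(XY[k]); e=np.abs(np.hypot(*(XY-c).T)-r); k=e<max(tol,np.median(e)*1.5)
    return c,r,k.mean()
def lid(n,tag,rng,z=.084,near=None):
    p,d,P=cloud(n,tag); h=cv2.cvtColor(p,cv2.COLOR_RGB2HSV)
    m=(cv2.inRange(h,*rng)>0)&(P[...,2]>.078)&(P[...,2]<.09)
    m=max(comps(m,25),key=lambda t:t[0][4])[2]
    return robust(outline(n,m,z),.002)
def disc(n,tag):
    p,d,P=cloud(n,tag)
    m=(np.abs(P[...,2]-.05)<.008)&(np.hypot(P[...,0]-.555,P[...,1]-.03)<.19)
    m=max(comps(m,200),key=lambda t:t[0][4])[2]
    return robust(outline(n,m,.05))
def peg(n,tag):
    p,d,P=cloud(n,tag); h=cv2.cvtColor(p,cv2.COLOR_RGB2HSV)
    m=((cv2.inRange(h,(0,150,50),(8,255,255))>0)|(cv2.inRange(h,(174,150,50),(180,255,255))>0))&(np.abs(P[...,2]-.11)<.005)
    m=max(comps(m,5),key=lambda t:t[0][4]); return onplane(n,m[1],.11)[0,:2],m[0][4]
def head(n,tag,c):
    p,d,P=cloud(n,tag); m=(P[...,2]>.19)&(P[...,2]<.206)&(np.hypot(P[...,0]-c[0],P[...,1]-c[1])<.12)
    return P[m][:,:2].mean(0),m.sum()
E
python3 - <<'E'
from meas import *
for n in("top","scene"):
    print(n,'disc',disc(n,"0"))
    print('peg',peg(n,"0"))
    c=disc(n,"0")[0]; print('head',head(n,"0",c))
    for k,r in {'green':((50,80,30),(85,255,255)),'yellow':((24,150,60),(34,255,255)),'blue':((105,150,50),(125,255,255))}.items():
        try: print(k,lid(n,"0",r) if k!='blue' else None)
        except Exception as e: print(k,e)
    p,d,P=cloud(n,"0")
    near=np.hypot(P[...,0]-.73,P[...,1]+.25)<.11
    S=near&(P[...,2]>.085)
    print('shade z',np.percentile(P[S][:,2],[0,1,5,50,99,100]).round(3),'bbox',P[S][:,:2].min(0).round(3),P[S][:,:2].max(0).round(3))
    # sphere fit
    Q=P[S]; A=np.c_[2*Q,np.ones(len(Q))]; s=np.linalg.lstsq(A,(Q**2).sum(1),rcond=None)[0]; print('sphere',s[:3],np.sqrt(s[3]+s[:3]@s[:3]))
    # symmetry: slice circles
    for z0 in (.12,.13,.14,.15,.155):
        T=near&(np.abs(P[...,2]-z0)<.004)
        if T.sum()>20: print(z0,T.sum(),fitc(P[T][:,:2]))
    F=near&(np.abs(P[...,2]-.012)<.006)
    hs=cv2.cvtColor(p,cv2.COLOR_RGB2HSV)
    F=near&(hs[...,2]<45)&(P[...,2]<.03)
    print('foot',F.sum(),np.percentile(P[F][:,2],[5,50,95]),P[F][:,:2].min(0),P[F][:,:2].max(0))
E
```

```text
top disc (array([0.55867949, 0.03508696]), np.float64(0.14775425940285467), np.float64(1.0))
peg (array([0.42885616, 0.02894592]), np.int32(55))
head (array([0.59304637, 0.03670225]), np.int64(478))
green (array([ 0.41979393, -0.27992567]), np.float64(0.030827206044200976), np.float64(0.9887640449438202))
yellow (array([ 0.54885905, -0.30125042]), np.float64(0.0303424545047865), np.float64(1.0))
blue None
shade z [0.106 0.11  0.118 0.153 0.167 0.169] bbox [ 0.668 -0.319] [ 0.784 -0.202]
sphere [ 0.7276426  -0.26205054  0.10732086] 0.06068078174501923
0.12 103 (array([ 0.72809042, -0.26180856]), np.float64(0.05851414932997878))
0.13 253 (array([ 0.72763183, -0.26178851]), np.float64(0.056161546610051495))
0.14 368 (array([ 0.72777356, -0.26222477]), np.float64(0.05145982480190117))
0.15 403 (array([ 0.72746531, -0.26218667]), np.float64(0.04407261351793323))
0.155 775 (array([ 0.726906  , -0.26176867]), np.float64(0.037602623436460765))
foot 612 [0.00696012 0.01189654 0.01566679] [ 0.67253365 -0.30375912] [ 0.7625641  -0.20839249]
scene disc (array([0.5632016 , 0.03470554]), np.float6
[... 310 characters left out ...]
.030556157819634132), np.float64(0.8656716417910447))
blue None
shade z [0.103 0.109 0.115 0.151 0.167 0.169] bbox [ 0.671 -0.317] [ 0.787 -0.203]
sphere [ 0.72820961 -0.26268336  0.10844303] 0.05947372817837679
0.12 116 (array([ 0.72734305, -0.26360742]), np.float64(0.05866364025766598))
0.13 210 (array([ 0.72812042, -0.26280585]), np.float64(0.05574327675437845))
0.14 265 (array([ 0.72799621, -0.26287873]), np.float64(0.050806448592117165))
0.15 303 (array([ 0.72877536, -0.26205658]), np.float64(0.043212836187309346))
0.155 567 (array([ 0.72888472, -0.26202962]), np.float64(0.03700059520954015))
foot 780 [0.00761433 0.01175576 0.014868  ] [ 0.67994607 -0.3025069 ] [ 0.7834958  -0.20730963]
```

The measurements agree with the sizes given: the axis-to-peg distance is 0.130 m, the lids are at z 0.084 and the shade radius is 0.06 m. The axis is about (0.5605, 0.035), the lamp (0.728, -0.262), the dog's heading about 0.043 rad and the target about -1.06 rad. That means pushing the peg clockwise by about 1.10 rad. I'll check reachability and move to the approach pose.

```bash
cat > plan.py <<'E'
from meas import *
from scipy.spatial.transform import Rotation as Ro
AX=np.array([.5608,.0349]); LAMP=np.array([.728,-.2624]); RP=.130; OFF=.027
TGT=np.arctan2(*(LAMP-AX)[::-1])
def down(yang):  # tool y direction angle, z down
    y=np.array([np.cos(yang),np.sin(yang),0]);z=np.array([0,0,-1.]);x=np.cross(y,z)
    return Ro.from_matrix(np.c_[x,y,z]).as_rotvec()
def push(th,gap=0.,z=.085,rb=.002):
    ph=th+np.pi; t=np.array([np.sin(ph),-np.cos(ph)]); r=np.array([np.cos(ph),np.sin(ph)])
    p=AX+(RP+rb)*r-t*(OFF+gap)
    return np.r_[p,z],down(np.arctan2(t[1],t[0]))
E
python3 - <<'E'
from plan import *
print(TGT)
for th in (.045,-.3,-.6,-.9,TGT):
    p,o=push(th); print(p.round(3),ctrl.inverse_kinematics(p,o))
h=AX+.038*np.array([np.cos(TGT),np.sin(TGT)])
print(h,ctrl.inverse_kinematics(np.r_[h,.22],down(np.pi/2)),ctrl.inverse_kinematics([.4213,-.2796,.104],down(np.pi/2)))
t0=ctrl.get_time_s(); ctrl.clamp(5); print(ctrl.get_grip_width(),ctrl.get_time_s()-t0)
p,o=push(.045,.016,z=.23); ctrl.move_to(p,o); print(ctrl.get_time_s(),ctrl.get_eef_pos(),p)
snap("scene","1")
E
```

```text
-1.0584867182790576
[0.43  0.002 0.085] [-2.77855193e-01 -7.62837592e-02  2.11225943e+00 -4.44089210e-16
  1.10561699e+00 -1.89365152e+00]
[0.427 0.048 0.085] [-1.70693758e-01 -7.83672108e-02  2.11420260e+00 -4.44089210e-16
  1.10575727e+00 -1.44149009e+00]
[0.437 0.087 0.085] [-7.56556699e-02 -3.41379865e-02  2.07214198e+00 -4.44089210e-16
  1.10358866e+00 -1.04645200e+00]
[0.458 0.122 0.085] [ 3.52914732e-03  4.15396527e-02  1.99621999e+00 -4.44089210e-16
  1.10383301e+00 -6.67267179e-01]
[0.473 0.137 0.085] [ 3.54149622e-02  8.91800347e-02  1.94586698e+00 -4.44089210e-16
  1.10654563e+00 -4.76894646e-01]
[0.57942728 0.00177864] [-0.20536379  0.16605427  1.57764878  0.          1.39788961 -1.77616011] [-0.82532479  0.09623997  1.89588377  0.          1.14946892 -2.39612111]
0.0007044651822965263 1.3417
3.6333 [ 0.43095633 -0.01351735  0.23003261] [ 0.43086797 -0.01399447  0.23      ]
```

View pics/scene1.png

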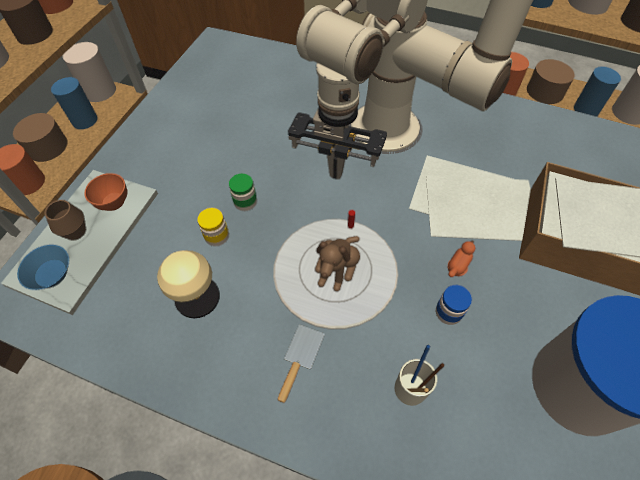

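The fingers are closed at about pixel (336,165) in the scene view, hanging on the -y side of the peg (351,218) with nothing in contact. Next I descend beside the peg and start pushing, watching the force.

```bash
python3 - <<'E'
from plan import *
p,o=push(.045,.016); ctrl.line_to(p,o,v=.1); print(ctrl.get_time_s(),ctrl.get_eef_pos().round(4),p.round(4),ctrl.get_contact_force().round(2))
for th in (.045,-.2,-.42,-.64,-.86,-.98):
    p,o=push(th); ctrl.line_to(p,o,v=.04 if th>-.9 else .025)
    print(round(th,3),round(ctrl.get_time_s(),2),(ctrl.get_eef_pos()-p).round(4),ctrl.get_contact_force().round(2))
snap("scene","2"); snap("top","2")
print(ctrl.get_time_s())
for n in("scene","top"):
    try:
        q,a=peg(n,"2"); hd,m=head(n,"2",AX); print(n,q,a,'heading peg',np.arctan2(*(AX-q)[::-1]),'r',np.hypot(*(AX-q)),'head',hd,m,np.arctan2(*(hd-AX)[::-1]))
    except Exception as e: print(n,e)
E
```

```text
5.2833 [ 0.4314 -0.0142  0.0856] [ 0.4309 -0.014   0.085 ] [-0.99 -0.14 -0.45]
0.045 5.83 [-0.      0.0002  0.    ] [ 0.61 -0.67  0.28]
-0.2 6.81 [-0.0001 -0.0001 -0.    ] [ 0.43  0.48 -0.02]
-0.42 7.7 [-0.0001 -0.     -0.    ] [-0.21  0.97 -0.91]
-0.64 8.59 [-0. -0. -0.] [-0.51  0.05  0.44]
-0.86 9.48 [-0.0001 -0.     -0.    ] [0.   0.11 0.35]
-0.98 10.28 [0. 0. 0.] [ 0.69 -0.38 -0.05]
10.3833
scene [0.49070356 0.13689912] 16 heading peg -0.9686951022078941 r 0.12376320399086228 head [0.5499314 0.0461516] 458 2.3388816230716527
top max() iterable argument is empty
```

View pics/scene2.png

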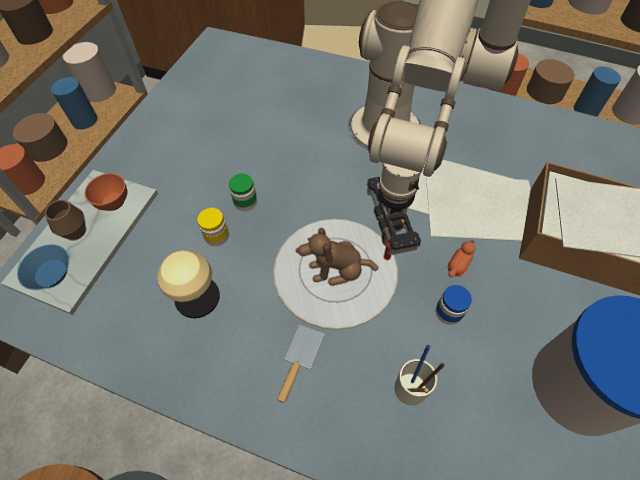

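View pics/top2.png

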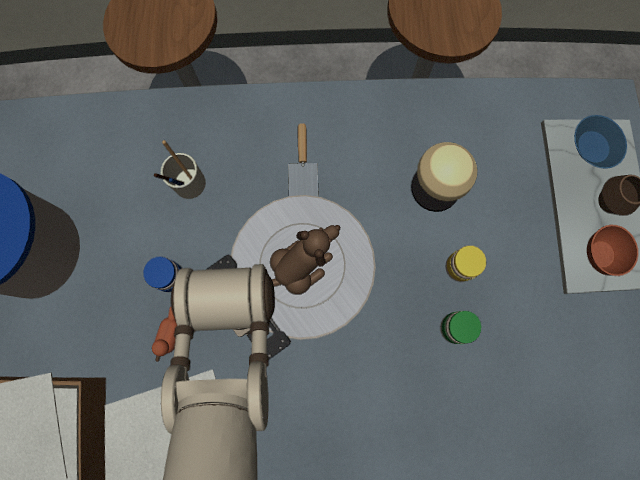

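The peg is at (388,252) in the scene view, against the finger, and the dog's head in the top view is at (318,240) with its nose towards the lamp but not there yet. I'll get the heading from the head points, without another camera call, before the last bit.

```bash
cat >> meas.py <<'E'
def head2(n,tag,g):
    p,d,P=cloud(n,tag); m=(P[...,2]>.185)&(P[...,2]<.206)&(np.hypot(P[...,0]-g[0],P[...,1]-g[1])<.04)
    Q=P[m]; return Q[Q[:,2]>.194][:,:2].mean(0),(Q[:,2]>.194).sum(),Q[:,2].max()
E
python3 - <<'E'
from plan import *
for tag,th in (("0",.045),("2",-.98)):
  for n in("top","scene"):
    ax={'top':np.array([.5587,.0351]),'scene':np.array([.5632,.0347])}[n]
    g=ax+.038*np.array([np.cos(th),np.sin(th)])
    hd,m,zm=head2(n,tag,g); print(tag,n,hd.round(4),m,zm.round(3),'heading',np.arctan2(*(hd-ax)[::-1]).round(3),'r',np.hypot(*(hd-ax)).round(4))
E
```

```text
0 top [0.593  0.0364] 347 0.202 heading 0.037 r 0.0343
0 scene [0.5969 0.0362] 207 0.201 heading 0.044 r 0.0337
2 top [0.5782 0.0065] 340 0.203 heading -0.972 r 0.0346
2 scene [0.5826 0.0063] 196 0.202 heading -0.972 r 0.0343
```

Both views give a heading of -0.972 at commanded -0.98, so there is about 0.087 rad to go. I'll finish slowly, back off the peg, rise, and check from both views.

```bash
python3 - <<'E'
from plan import *
p,o=push(-1.066); ctrl.line_to(p,o,v=.02); print((ctrl.get_eef_pos()-p).round(4),ctrl.get_contact_force().round(2))
ctrl.wait(.2)
p,o=push(-1.066,gap=.03,rb=.006); ctrl.line_to(p,o,v=.05)
ctrl.line_to(np.r_[p[:2],.30],o,v=.15)
ctrl.move_to([.40,-.12,.33],down(np.pi/2)); print(ctrl.get_time_s())
snap("scene","3"); snap("top","3")
tg={}
for n in("top","scene"):
    ax={'top':np.array([.5587,.0351]),'scene':np.array([.5632,.0347])}[n]
    try: c,r,k=disc(n,"3"); print(n,'disc',c.round(4),r.round(4),round(k,2))
    except Exception as e: print(e)
    lamp={'top':np.array([.7277,-.2620]),'scene':np.array([.7282,-.2627])}[n]
    t=np.arctan2(*(lamp-ax)[::-1])
    hd,m,zm=head2(n,"3",ax+.038*np.array([np.cos(t),np.sin(t)]))
    print(n,'target',t.round(4),'head',hd.round(4),m,np.arctan2(*(hd-ax)[::-1]).round(4))
    try: q,a=peg(n,"3"); print('peg',q.round(4),a,np.arctan2(*(ax-q)[::-1]).round(4),np.hypot(*(ax-q)).round(4))
    except Exception as e: print(e)
    print('green',lid(n,"3",((50,80,30),(85,255,255))))
E
```

```text
[0.0001 0.0001 0.    ] [-0.6   0.15  0.27]
15.1333
top disc [0.5588 0.0351] 0.1477 0.97
top target -1.0536 head [0.5754 0.0052] 354 -1.0596
peg [0.4937 0.147 ] 55 -1.045 0.1294Traceback (most recent call last):
  File "<stdin>", line 19, in <module>
  File "meas.py", line 19, in lid
    m=max(comps(m,25),key=lambda t:t[0][4])[2]
      ~~~^^^^^^^^^^^^^^^^^^^^^^^^^^^^^^^^^^
ValueError: max() iterable argument is empty
```

View pics/top3.png

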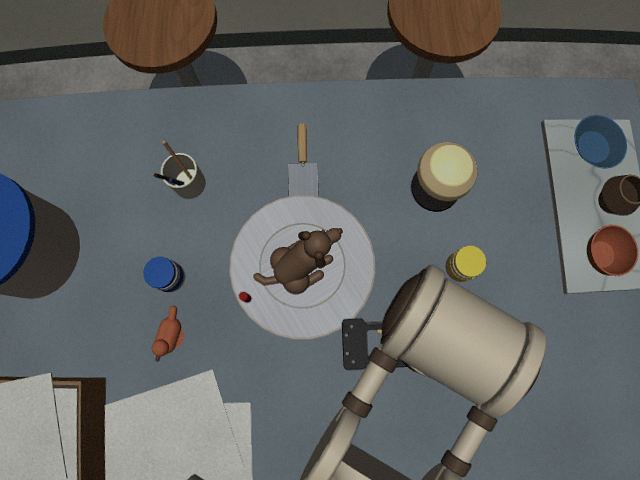

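View pics/scene3.png

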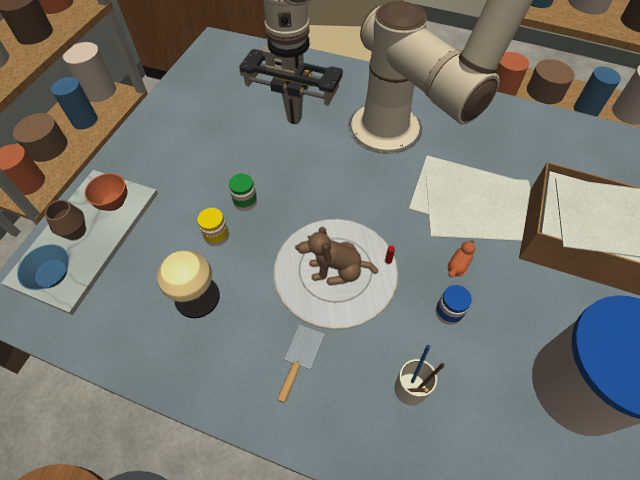

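In the top view the peg is now at (245,297), clear of the arm. The head is at (318,243) with the nose at (335,233), pointing to the lamp at (448,170). The green lid is hidden by the wrist in this view, which is why the lid call failed. Next are the scene view's numbers.

```bash
python3 - <<'E'
from plan import *
n="scene"
c,r,k=disc(n,"3"); print('disc',c.round(4),r.round(4))
ax=np.array([.5632,.0347]); lamp=np.array([.7282,-.2627]); t=np.arctan2(*(lamp-ax)[::-1])
hd,m,zm=head2(n,"3",ax+.038*np.array([np.cos(t),np.sin(t)]))
print('target',t.round(4),'head',hd.round(4),m,np.arctan2(*(hd-ax)[::-1]).round(4))
q,a=peg(n,"3"); print('peg',q.round(4),a,np.arctan2(*(ax-q)[::-1]).round(4),np.hypot(*(ax-q)).round(4))
print('green',lid(n,"3",((50,80,30),(85,255,255))))
# two-view triangulation of the peg top centroid
for tag in("0","3"):
    uv=[]
    for n in("top","scene"):
        p,d,P=cloud(n,tag);h=cv2.cvtColor(p,cv2.COLOR_RGB2HSV)
        m=(cv2.inRange(h,(0,150,50),(8,255,255))>0)&(np.abs(P[...,2]-.11)<.005)
        uv.append(max(comps(m,5),key=lambda t:t[0][4])[1])
    print(tag,tri(*uv))
E
```

```text
disc [0.5631 0.0346] 0.1473
target -1.0643 head [0.5797 0.005 ] 198 -1.0633
peg [0.4979 0.148 ] 40 -1.0482 0.1307
green (array([ 0.42281397, -0.27914532]), np.float64(0.03110743889966779), np.float64(0.873015873015873))
0 (array([0.42910247, 0.02887455, 0.10419406]), np.float64(0.00033757210262351517))
3 (array([0.49461728, 0.14766595, 0.10469643]), np.float64(9.856012730876018e-05))
```

The peg (-1.045 and -1.048) and the head (-1.060 and -1.063) agree with the target (-1.054 and -1.064) to within 1°. The two cameras differ by about 4 mm in x, so I use the mean. The turntable is done, so next I point at the dog's head and hold 18 mm above it.

```bash
python3 - <<'E'
from plan import *
th=-1.055; h=AX+.038*np.array([np.cos(th),np.sin(th)]); o=down(np.pi/2)
ctrl.move_to(np.r_[h,.29],o); ctrl.line_to(np.r_[h,.218],v=.06); t=ctrl.get_time_s()
ctrl.wait(1.3); snap("scene","4"); snap("top","4"); ctrl.wait(1.3)
print(h,t,ctrl.get_time_s(),ctrl.get_eef_pos().round(4),np.abs(ctrl.get_joint_velocities()).max(),ctrl.get_contact_force().round(2))
E
python3 - <<'E'
import cv2
a=cv2.imread('pics/scene4.png')[140:340,230:450]; cv2.imwrite('pics/scene4c.png',cv2.resize(a,None,fx=3,fy=3,interpolation=cv2.INTER_CUBIC)[:600])
E
```

```text
[0.57954265 0.00184379] 17.4667 20.1667 [0.5795 0.0019 0.218 ] 0.0021714776637817837 [ 0.15 -0.41 -0.92]
```

View pics/scene4c.png

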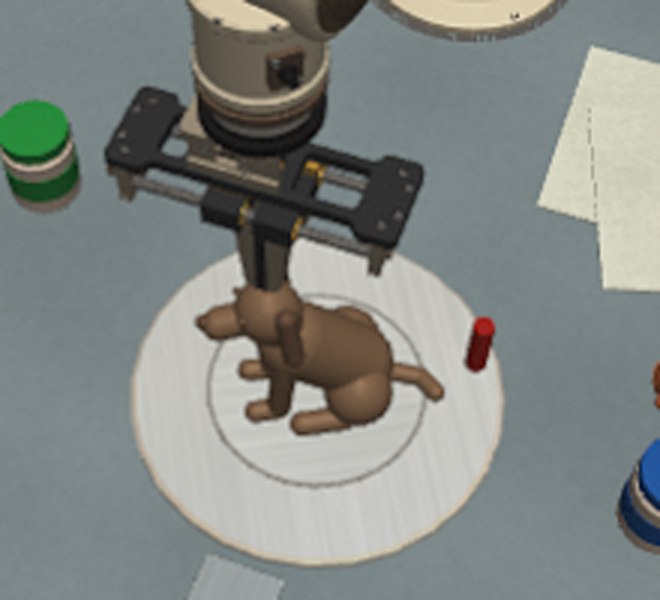

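The closed fingertips end right over the dog's head at about crop (265,285), with no contact. The peg is at crop (480,345) and looks unmoved. I'll check the gap by projection and then point at the green lid.

```bash
python3 - <<'E'
from plan import *
h=np.array([.5795,.0019])
print((project("scene",[np.r_[h,.218],np.r_[h,.2]])-[230,140])*3)
n="scene";ax=np.array([.5632,.0347]);q,a=peg(n,"4");print('peg',q.round(4),np.arctan2(*(ax-q)[::-1]).round(4))
p,d,P=cloud("scene","4")
m=(np.hypot(P[...,0]-h[0],P[...,1]-h[1])<.025)&(P[...,2]>.185)&(P[...,2]<.235)
print(np.histogram(P[m][:,2],bins=np.arange(.185,.236,.005)))
G=np.array([.4213,-.2796]); o=down(.95)
ctrl.line_to(np.r_[h,.30],v=.12); ctrl.move_to(np.r_[G,.20],o); ctrl.line_to(np.r_[G,.102],v=.08); t=ctrl.get_time_s()
ctrl.wait(1.3); snap("scene","5"); snap("top","5"); ctrl.wait(1.3)
print(t,ctrl.get_time_s(),ctrl.get_eef_pos().round(4),np.abs(ctrl.get_joint_velocities()).max(),ctrl.get_contact_force().round(2))
E
python3 - <<'E'
import cv2
a=cv2.imread('pics/scene5.png')[60:260,140:400]; cv2.imwrite('pics/scene5c.png',cv2.resize(a,None,fx=3,fy=3,interpolation=cv2.INTER_CUBIC))
E
```

```text
[[265.57464702 277.24630735]
 [265.91338819 291.40510432]]
peg [0.4979 0.148 ] -1.0477
(array([66, 88, 85,  4,  0,  0,  7, 16, 17, 21]), array([0.185, 0.19 , 0.195, 0.2  , 0.205, 0.21 , 0.215, 0.22 , 0.225,
       0.23 , 0.235]))
23.65 26.35 [ 0.4213 -0.2796  0.102 ] 0.0024210918014999374 [-0.68  0.6   0.18]
```

View pics/scene5c.png

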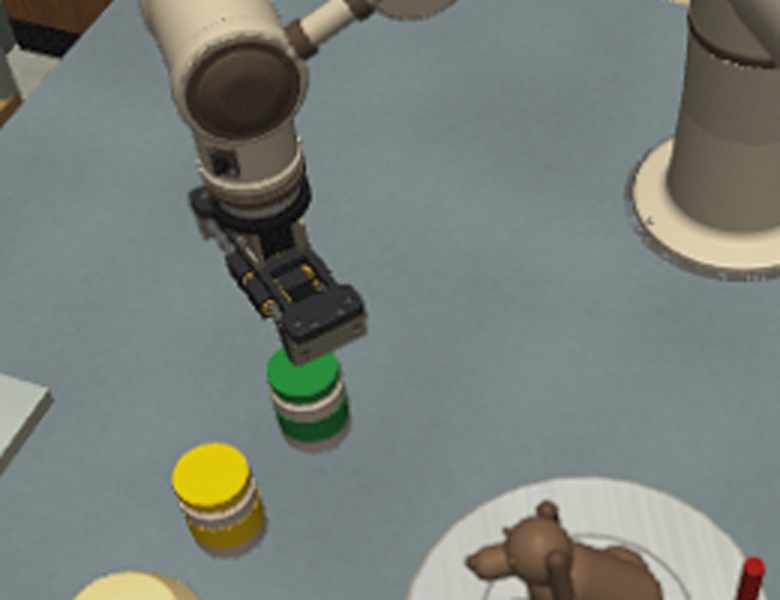

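View pics/top5.png

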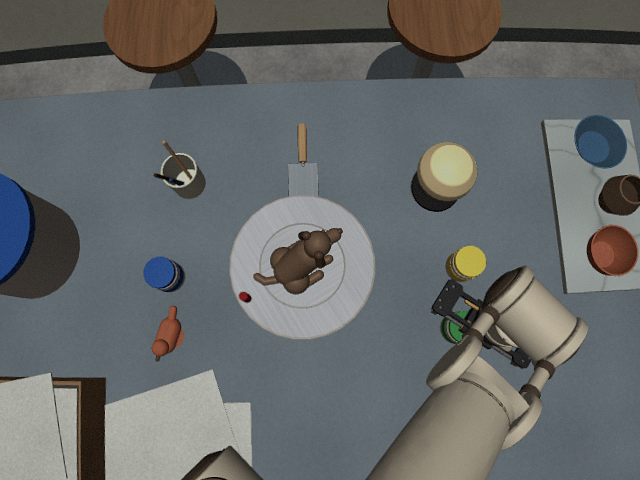

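At the green lid (scene crop (305,375)) the fingers stand over the lid's middle, hidden behind the gripper body, with about 0.9 N read (noise level). The hold lasted 2.7 s. I'll rise, check that nothing moved, and hand in.

```bash
python3 - <<'E'
from plan import *
G=np.array([.4213,-.2796])
ctrl.line_to(np.r_[G,.22],v=.12); snap("scene","6"); snap("top","6")
n="scene";ax=np.array([.5632,.0347])
q,a=peg(n,"6");print('peg scene',q.round(4),np.arctan2(*(ax-q)[::-1]).round(4))
q,a=peg("top","6");print('peg top',q.round(4),np.arctan2(*(np.array([.5587,.0351])-q)[::-1]).round(4))
for t in("0","6"):
    print(t,'green',lid(n,t,((50,80,30),(85,255,255)))[0].round(4),'yellow',lid(n,t,((24,150,60),(34,255,255)))[0].round(4))
a=cv2.imread("pics/top0.png").astype(int);b=cv2.imread("pics/top6.png").astype(int)
D=(np.abs(a-b).max(2)>30); print([(s.tolist()) for s,_,_ in comps(D,15)])
print(ctrl.get_time_s(),ctrl.get_contact_force().round(2)); ctrl.sign_off()
E
```

```text
peg scene [0.4981 0.1478] -1.0485
peg top [0.4939 0.1471] -1.0461
0 green [ 0.4228 -0.2792] yellow [ 0.5511 -0.3017]
6 green [ 0.4229 -0.2792] yellow [ 0.5512 -0.3019]
[[253, 207, 90, 108, 2510], [296, 245, 13, 9, 39], [377, 250, 263, 230, 25297], [282, 255, 3, 10, 21], [238, 292, 14, 11, 113], [301, 323, 11, 11, 84], [181, 446, 82, 34, 1542]]
27.5833 [ 0.31  0.44 -0.33]
the job is handed in; nothing more can be done
```

The job is done and handed in at 27.6 s of the 67 s allowed. I can't see the verdict, because handing in doesn't report one.

**Turning the dog:** I pushed the red peg slowly clockwise with closed fingers, about 1.10 rad, then backed off. The dog looks at the lamp to within about 1°: the peg gives -1.046 and -1.049 rad and the head -1.060 and -1.063, against targets of -1.054 and -1.064 (top and scene cameras).

**Pointing:** I held still 18 mm above the dog's head for 2.7 s, then 18 mm above the green lid for 2.7 s. Then I rose to 0.22 m before handing in.

**Last checks:**
- **Forces:** the readings I took stayed around 1 N or less, which is noise level. They were taken between moves, not continuously.
- **Nothing else moved:** the peg stayed where I left it. The green and yellow jars are within 0.2 mm of where they started. The top view changed only at the dog, the peg and where the arm is.

**Disagreements:**
- The two cameras differ by about 4 mm in x and put the peg top at about 104 mm when triangulated, where it should be 110 mm. I used the mean of both cameras.
- The lid couldn't be measured from the top camera during the mid-task check because the wrist hid it, so I relied on the scene camera and the first pictures.

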